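Load the lapping plate: ring, blanks and weights

ROBOT

A 6-joint arm with a two-finger parallel gripper is mounted at the origin on the work surface. World frame = base frame: x ahead of the robot, y to its left, z up, the work surface at z = 0. Lengths are in m, angles in rad, forces in N, time in s.
With the tool pointing down it reaches from about 0.375 to 0.975 m from the base axis. Payload 3.8 kg.
Tool frame: the origin (TCP) lies midway between the tips of the shut fingers; the grasp point (between the pads) lies 19 mm behind it; z points along the fingers, y is the direction in which the jaws open and shut (so a half turn about z gives the same grasp; the last joint's range is limited). The gripper opens to 85 mm and grips with 20 to 120 N. Pads are 22 mm wide; open, the fingers measure 114 mm over their backs; the gripper's body (76 mm by 85 mm) begins 54 mm behind the grasp point. The pads swing forward as they close: fully open they stand 13 mm farther back than shut.
Start: joints at [-1.311, 0.264, 1.604, -0, 1.274, -0.037], TCP at [0.197, -0.645, 0.231] pointing down, gripper open.
Joint ranges: [-2.63, 2.63], [-0.94, 2.18], [0.31, 2.57], [-1.31, 4.45], [0, 2.66], [-2.55, 2.55]. Speed limits (rad/s): [2.57, 2.57, 3.14, 3.14, 3.14, 3.14].

INTERFACE

Orientations are given as a rotation vector (axis times angle).
In Python, from workcell import bot gives the robot as it stands.
- The arm moves only by the tool drive_tool, never from a script. Its argument "deltas" is a list of rows, each an object with "hand": the opening, from 0 (shut) to 1 (fully open); "offset": the shift along the world's x, y, z in cm, a list of three; "angular": the turn, a rotation vector about the world's x, y, z in degrees, a list of three. A call has 1 to 8 rows; each row is the pose to reach, as a shift and turn from the pose commanded when the call began; what a row does not reach only later rows make up. A row lasts 1/8 s, in which the tool goes at most 62.5 mm and 10.7 degrees, less where a joint would pass 70% of its speed; a pose out of reach is approached as far as the arm can. A call with a gripper value outside its range is refused whole. The fingers move at their own pace and stop on an object; "force" is the grip in N (left out, the last holds). Time passes only in rows, so rows that repeat a pose let the fingers close. It gives the time, the measured TCP pose, the force and the opening at its end, in the units of the state.
- bot.read_state(): the state, without advancing time (a new reading comes with each control period).
- bot.read_camera(name): name is "side" or "top" or "wrist"; returns a dict with "frame" (400x640x3 uint8, blue, green, red), "mtx" (3x3 intrinsics, pixels), "R" (3x3) and "t" (3): a world point X has camera coordinates R X + t. Camera axes: x right, y down, z forward; pixel columns grow to the right and rows downward; lengths in m; the calibration is good to about 2 mm. A picture is of the moment at which its call begins. There is no depth.
- bot.finish_job(): hands the job in, once; it reports no verdict.
The state is a dict: "time": time; "q": joint angles; "joint_vel": joint speeds; "joint_torque": joint torques, N m; "tool_pos": TCP position; "tcp_rot": TCP orientation; "wrist_force": force on the tool from outside, world axes, zero at the start; "torque": the same for the moment, N m; "width": opening from 0.0 (shut) to 1.0 (fully open).
Only numpy, scipy, OpenCV 4.12 (cv2) and the standard library are available. Lean on these libraries where they do the work, as an engineer would, in place of code of your own. Each camera call takes 0.05 s, during which the arm holds its last target. There are 200 camera calls.

TASK

Load the flat lapping machine for its next run. Set the loose conditioning ring from the rubber mat flat on the lap plate in the empty roller yoke, up against its two rollers (within 5 mm or so); lay the large glass blank in the middle of that ring and the small blank in the middle of the ring already on the plate, which stays where it is. On each blank stand the weight of the same diameter, squarely in line and knob up; set glass and weights down gently, do not disturb the bottle, jar or brush, and let go of everything.

Things in the scene. Friction and masses are not known exactly. Their poses are not given: they have to be found in the camera images.
- free_yoke_seat (a point): empty yoke: bar from a post outside the pan, over the plate, with 2 white upright rollers 22 mm across, 18 high. Point: centre of a ring touching both rollers, 11 mm above the plate. Axes level: x away from the plate's axis (90 mm off at -x), y to the rollers (axes at x ±48, y 57 mm). Bar and brackets, up to 37 mm above the plate, all at y > 49; post at x 98, y 87, 80 mm above the deck
- loose_ring_center (a point): the loose conditioning ring, lying flat on the black rubber mat (3 mm thick): aluminium ring, 126 mm outside, 104 mm inside (wall 11 mm thick), 22 mm high, 0.22 kg; the point is its centre, half-way up, in the open hole; its z axis is the ring's axis, up. To be picked up by its wall
- used_ring_center (a point): ring already on the lap plate, in the other yoke, like the loose one: 126 mm outside, 104 inside, 22 high; point at its centre, half-way up, z up. The lap plate is a dark grooved iron disc 310 mm across, its flat top 35 mm above the deck, in a rust-red pan 380 mm across with a rim 26 mm high
- large_blank_center (a point): the large glass blank: a frosted pale green glass disc, 52 mm across and 16 mm thick, about 0.09 kg, lying flat on the mat; the point is its centre, half-way up; z axis up
- small_blank_center (a point): the small glass blank: a frosted pale green glass disc, 34 mm across and 16 mm thick, about 0.04 kg, lying flat on the mat; the point is its centre, half-way up; z axis up
- large_weight_center (a point): large pressure weight on the mat: steel cylinder 52 mm across, 35 mm high with grey felt below, neck 14 mm across, 7 mm high, black knob on top 22 mm across, 20 mm high; 62 mm high in all, about 0.5 kg; point on its axis, half-way up, 31 mm above the felt; the knob's middle is 21 mm above the point; z axis up
- small_weight_center (a point): small pressure weight on the mat: steel cylinder 34 mm across, 35 mm high with grey felt below, neck 14 mm across, 7 mm high, black knob on top 22 mm across, 20 mm high; 62 mm high in all, about 0.23 kg; point on its axis, half-way up, 31 mm above the felt; the knob's middle is 21 mm above the point; z axis up
- slurry_bottle: bystander: small white plastic bottle, 54 mm across, 110 mm high, on the deck beyond the mat; origin at the centre of its underside, z up
- compound_jar: bystander: amber jar with a black lid, 72 mm across, 75 mm high, on the deck to the right of the machine; origin at the centre of its underside, z up
- brush_mid (a point): bystander: hand brush 180 mm long lying on the deck between mat and robot, about 20 mm high; the point is at its middle, the x axis along it
There are look-alikes about, which are no part of the job. What is shaped like the part that bears loose_ring_center but purple is not meant.

How it is judged:
At the end, for the whole second after the job is handed in: Loose ring flat on the plate within 15 mm of the empty yoke's seat; other ring moved under 12 mm; large blank in the placed ring, small in the other, within 12 mm of centre; each blank bears the weight of its diameter, upright, within 9 mm of its axis; all released, at rest (horizontal distance between loose_ring_center and free_yoke_seat below 0.015 m and distance of used_ring_center from where it was at the start of the episode below 0.012 m and height (world z) of loose_ring_center between 0.043 and 0.049 m and height (world z) of used_ring_center between 0.043 and 0.049 m and horizontal distance between large_blank_center and loose_ring_center below 0.012 m and height (world z) of large_blank_center between 0.04 and 0.046 m and horizontal distance between large_weight_center and large_blank_center below 0.009 m and height (world z) of large_weight_center between 0.079 and 0.085 m and horizontal distance between small_blank_center and used_ring_center below 0.012 m and height (world z) of small_blank_center between 0.04 and 0.046 m and horizontal distance between small_weight_center and small_blank_center below 0.009 m and height (world z) of small_weight_center between 0.079 and 0.085 m and angle between each of loose_ring_center, used_ring_center, large_blank_center, small_blank_center, large_weight_center, small_weight_center's own z axis and vertical below 0.06 rad and linear speed of each of loose_ring, used_ring, large_blank, small_blank, large_weight, small_weight below 0.01 m/s); the robot touches nothing.
It fails at once if a glass blank or weight was dropped: it fell free of the fingers at more than 0.5 m/s (a fall of over 12 mm) ((contact force between large_blank and the fingers below 0.05 N and linear speed of large_blank above 0.5 m/s) or (contact force between small_blank and the fingers below 0.05 N and linear speed of small_blank above 0.5 m/s) or (contact force between large_weight and the fingers below 0.05 N and linear speed of large_weight above 0.5 m/s) or (contact force between small_weight and the fingers below 0.05 N and linear speed of small_weight above 0.5 m/s)).
It fails at once if the bottle, the jar or the brush was pushed about or knocked over (moved more than 20 mm) (distance of any of slurry_bottle, compound_jar, brush_mid from where it was at the start of the episode above 0.02 m).
It also fails if it takes over 128 s, if anything falls off the work surface, if the arm or the gripper's body presses on something with over 40 N, if the wrist force passes 120 N, or if a joint passes its speed limit or range.

## Working session

There is one attempt and no reset: what is moved stays moved. The work goes in short steps, Python scripts to look and compute and a tool call to move; the robot and the scene stay as the last step left them, time stands still between calls to the robot, and variables do not carry over. Pictures are saved under pics/ and viewed, about 12 in all and at most 16, crops included, and the job is handed in when it is done.

Besides the shell and the picture viewer there is one more tool, called after "Request:" as a command line: name --argument value ..., lists and objects as JSON in quotes. drive_tool: Moves the arm, as the interface text tells. Its arguments: {"type":"object","properties":{"deltas":{"type":"array"},"force":{"type":"number"}},"required":["deltas"]}

```bash
mkdir -p pics; ls
cat > h.py <<'E'
import cv2,numpy as np
from workcell import bot
def cast(c,u,v,z):
    K,R,t=[np.array(c[k],float) for k in("mtx","R","t")]
    o=-R.T@t; d=R.T@np.linalg.solve(K,np.array([u,v,1.])); return o+d*(z-o[2])/d[2]
def proj(c,X):
    K,R,t=[np.array(c[k],float) for k in("mtx","R","t")]
    p=K@(R@np.array(X,float)+t.ravel()); return p[:2]/p[2]
E
python3 - <<'E'
from h import *
import pickle
d={}
for n in("top","side"):
    c=bot.read_camera(n); d[n]=c; cv2.imwrite(f"pics/{n}0.png",c["frame"]); print(n,c["mtx"],-np.array(c["R"]).T@np.array(c["t"]).ravel(), np.array(c["R"]).round(2))
pickle.dump(d,open("d0.pkl","wb"))
print(bot.read_state())
E
```

```text
pics
top [[503.66080328   0.         318.26184829]
 [  0.         503.66080328 194.63090234]
 [  0.           0.           1.        ]] [0.37809882 0.07918841 1.65401724] [[-0.02 -1.   -0.  ]
 [-0.99  0.02 -0.11]
 [ 0.11 -0.   -0.99]]
side [[509.47500516   0.         315.2268894 ]
 [  0.         509.47500516 197.83449238]
 [  0.           0.           1.        ]] [0.38804733 1.15333938 1.04582996] [[-0.99 -0.16  0.02]
 [-0.12  0.66 -0.74]
 [ 0.11 -0.74 -0.67]]
{'time': 0.1, 'q': array([-1.31089679e+00,  2.64704753e-01,  1.60526376e+00, -1.15491475e-05,
        1.27370439e+00, -3.68790101e-02]), 'joint_vel': array([ 0.00199751, -0.00175006, -0.00162303, -0.0019073 , -0.00066124,
       -0.00112697]), 'joint_torque': array([ 3.80472184e-04, -5.16705716e+01, -3.68591166e+01, -7.48839352e-05,
        6.31367991e-03, -3.29175816e-05]), 'tool_pos': array([ 0.19723236, -0.64483644,  0.23005416]), 'tcp_rot': array([-3.10502391e+00, -4.64169514e-01,  3.80604769e-04]), 'wrist_force': array([ 0.12042341, -1.0361026 , -0.98738596]), 'torque': array([ 0.00084206, -0.00500104, -0.06898536]), 'width': 1.0011225635828271}
```

View pics/top0.png

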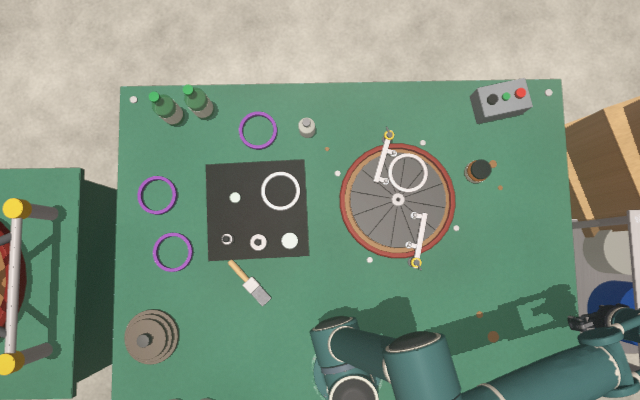

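View pics/side0.png

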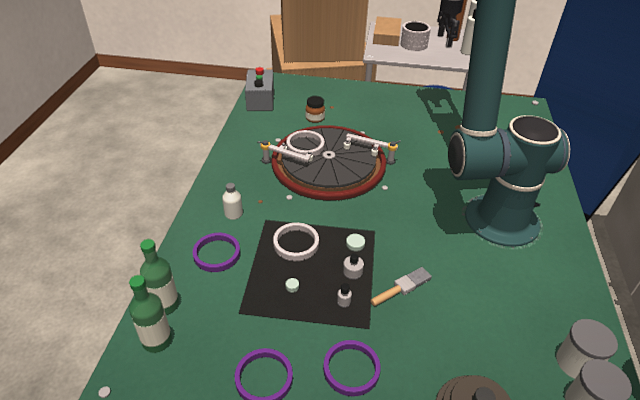

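```bash
cat > m.py <<'E'
from h import *
import pickle
d=pickle.load(open("d0.pkl","rb"))
for n,box in(("top",(200,155,312,265)),("side",(240,215,385,330))):
    c=d[n]; f=c["frame"]; x0,y0,x1,y1=box
    g=f[y0:y1,x0:x1].astype(int); hsv=cv2.cvtColor(f[y0:y1,x0:x1],cv2.COLOR_BGR2HSV)
    m=((g.max(2)>110)&(hsv[...,1]<100)).astype(np.uint8)
    k,l,s,ce=cv2.connectedComponentsWithStats(m)
    for i in range(1,k):
        if s[i,4]<15: continue
        u=s[i,0]+x0+(s[i,2]-1)/2; v=s[i,1]+y0+(s[i,3]-1)/2
        print(n,"bbox c",u,v,s[i,2:5],"cen",(ce[i]+[x0,y0]).round(1), "z11",cast(c,*(ce[i]+[x0,y0]),.011).round(4)[:2],"z14",cast(c,u,v,.014).round(4)[:2],"z38",cast(c,*(ce[i]+[x0,y0]),.038).round(4)[:2])
f=d["top"]["frame"]
a=cv2.resize(f[130:280,330:470],None,fx=4,fy=4,interpolation=2); cv2.imwrite("pics/a.png",a)
E
python3 m.py
```

```text
top bbox c 255.5 209.5 [ 112  110 2598] cen [252.  207.6] z11 [0.5242 0.2966] z14 [0.5175 0.2849] z38 [0.5218 0.293 ]
top bbox c 280.0 190.5 [ 39  40 489] cen [280.  190.4] z11 [0.5794 0.2048] z14 [0.5787 0.2044] z38 [0.5761 0.2027]
top bbox c 234.5 197.0 [ 12  11 101] cen [234.5 197.1] z11 [0.5596 0.354 ] z14 [0.5598 0.3536] z38 [0.5566 0.3495]
top bbox c 289.0 240.0 [ 17  17 224] cen [289.1 240.4] z11 [0.4154 0.1762] z14 [0.4164 0.1765] z38 [0.4148 0.1746]
top bbox c 227.0 239.0 [11 11 66] cen [227.2 239.1] z11 [0.4229 0.3777] z14 [0.423  0.3777] z38 [0.4222 0.3728]
top bbox c 258.0 242.0 [ 17  17 199] cen [257.9 242. ] z11 [0.4116 0.2778] z14 [0.4117 0.2771] z38 [0.4111 0.2746]
side bbox c 312.0 259.5 [ 145   90 3666] cen [304.9 237.5] z11 [0.5565 0.1841] z14 [0.5231 0.2631] z38 [0.5521 0.2094]
side bbox c 355.0 242.0 [ 19  17 258] cen [355.1 241.5] z11 [0.4164 0.1744] z14 [0.4166 0.1791] z38 [0.4157 0.2   ]
side bbox c 353.5 266.5 [ 20  22 264] cen [353.1 267.3] z11 [0.4122 0.268 ] z14 [0.4113 0.2677] z38 [0.4116 0.2911]
side bbox c 291.5 284.5 [ 14  14 149] cen [291.8 284.3] z11 [0.5604 0.3517] z14 [0.5605 0.3549] z38 [0.5559 0.3726]
side bbox c 344.5 297.5 [ 14  18 129] cen [344.1 298. ] z11 [0.4236 0.3713] z14 [0.4227 0.3717] z38 [0.4227 0.3917]
side bbox c 377.0 316.0 [ 15  27 239] cen [377.5 317.7] z11 [0.3372 0.4149] z14 [0.3389 0.4125] z38 [0.3385 0.4342]
side bbox c 300.0 322.0 [121  15 950] cen [281.8 324.5] z11 [0.5604 0.4739] z14 [0.5187 0.4615] z38 [0.5559 0.4916]
```

View pics/a.png

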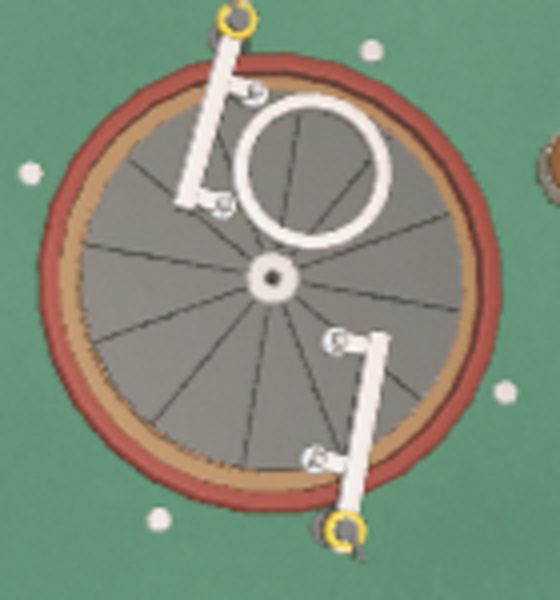

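Run:
```python
from h import *
import pickle
c=pickle.load(open("d0.pkl","rb"))["top"]
P=lambda u,v,z:cast(c,330+u/4-.4,130+v/4-.4,z)[:2]
a=P(338,341,.053);b=P(316,459,.053);ax=P(272,278,.037);po=P(345,530,.08);ur=P(312,170,.057)
print("rollers",a,b,np.linalg.norm(a-b),"axis",ax,"post",po,"used ring",ur,np.linalg.norm(ur-ax))
for s in(a,b):print(np.linalg.norm(s-ax),end=" ") # expected 70.8? hypot(42,57)=70.8, hypot(138,57)=149.3
ex=(b-a)/np.linalg.norm(b-a); ey=np.array([-ex[1],ex[0]]); ey*=np.sign(ey@((a+b)/2-ax))
s1=(a+b)/2-.057*ey; s2=ax+.09*ex
print("\nex,ey",ex,ey,"seat",s1,s2,"jaw deg",np.degrees(np.arctan2(ey[1],ey[0])), "post pred",s1+.098*ex+.087*ey)
```

```text
rollers [ 0.4886578  -0.22485543] [ 0.39552907 -0.20392516] 0.09545175041653527 axis [ 0.54154087 -0.17660985] post [ 0.34017481 -0.21958636] used ring [ 0.62596614 -0.20847318] 0.09023800823826413
0.07158389580118904 0.14854484385409217 
ex,ey [-0.9756629   0.21927586] [-0.21927586 -0.9756629 ] seat [ 0.45459216 -0.15877751] [ 0.45373121 -0.15687502] jaw deg -102.66650461706077 post pred [ 0.3399002  -0.22217115]
```

Request:
drive_tool --deltas '[{"hand":0.5,"offset":[19.7,45.3,0],"angular":[0,0,-29.7]},{"hand":0.5,"offset":[19.7,45.3,0],"angular":[0,0,-29.7]},{"hand":0.5,"offset":[19.7,45.3,0],"angular":[0,0,-29.7]},{"hand":0.5,"offset":[19.7,45.3,0],"angular":[0,0,-29.7]},{"hand":0.5,"offset":[19.7,45.3,0],"angular":[0,0,-29.7]},{"hand":0.5,"offset":[19.7,45.3,0],"angular":[0,0,-29.7]},{"hand":0.5,"offset":[19.7,45.3,0],"angular":[0,0,-29.7]},{"hand":0.5,"offset":[19.7,45.3,0],"angular":[0,0,-29.7]}]' --force 60

```text
time: 1.1
tool_pos: [0.3946, -0.1903, 0.2311]
tcp_rot: [-3.122, 0.347, -0.0]
wrist_force: [0.4, -0.3, -0.6]
width: 0.503
```

Request:
drive_tool --deltas '[{"hand":0.5,"offset":[19.7,45.2,0]},{"hand":0.5,"offset":[19.7,45.2,0]},{"hand":0.5,"offset":[19.7,45.2,0]},{"hand":0.5,"offset":[19.7,45.2,0]},{"hand":0.5,"offset":[19.7,45.2,0]},{"hand":0.5,"offset":[19.7,45.2,-6]},{"hand":0.5,"offset":[19.7,45.2,-8]},{"hand":0.5,"offset":[19.7,45.2,-8]}]'

```text
invalid input
```

Run:
```python
from h import *
c=bot.read_camera("wrist"); f=c["frame"].copy(); s=bot.read_state()
R=cv2.Rodrigues(s["tcp_rot"])[0]
print(s["tool_pos"].round(4),R[:,1].round(3))
t=np.linspace(0,6.28,60)
for r in(.063,.052):
    pts=np.array([proj(c,[.579+r*np.cos(a),.2045+r*np.sin(a),.025]) for a in t]); cv2.polylines(f,[pts.astype(int)],True,(0,0,255),1)
cv2.imwrite("pics/w1.png",f)
```

```text
[ 0.3965 -0.1846  0.2309] [-0.216 -0.976 -0.006]
```

View pics/w1.png

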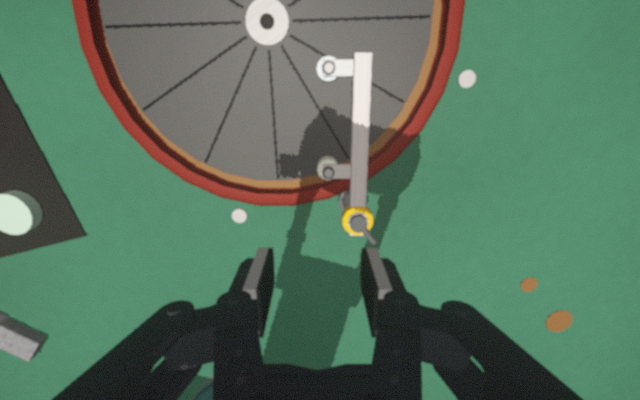

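Request:
drive_tool --deltas '[{"hand":0.5,"offset":[19.7,45.2,0],"angular":[0,0,0]},{"hand":0.5,"offset":[19.7,45.2,0],"angular":[0,0,0]},{"hand":0.5,"offset":[19.7,45.2,0],"angular":[0,0,0]},{"hand":0.5,"offset":[19.7,45.2,0],"angular":[0,0,0]},{"hand":0.5,"offset":[19.7,45.2,0],"angular":[0,0,0]},{"hand":0.5,"offset":[19.7,45.2,-4],"angular":[0,0,0]},{"hand":0.5,"offset":[19.7,45.2,-8],"angular":[0,0,0]},{"hand":0.5,"offset":[19.7,45.2,-8],"angular":[0,0,0]}]'

```text
time: 2.15
tool_pos: [0.588, 0.2517, 0.156]
tcp_rot: [3.122, -0.347, 0.001]
wrist_force: [0.4, -0.9, 1.1]
width: 0.501
```

Run:
```python
from h import *
c=bot.read_camera("wrist"); f=c["frame"].copy(); s=bot.read_state()
print(s["tool_pos"].round(4))
t=np.linspace(0,6.28,60)
for r in(.063,.052):
    pts=np.array([proj(c,[.579+r*np.cos(a),.2045+r*np.sin(a),.025]) for a in t]); cv2.polylines(f,[pts.astype(int)],True,(0,0,255),1)
for x,y,z,r in((.4157,.1765,.019,.026),(.56,.3535,.019,.017),(.411,.2746,.038,.026),(.4223,.3728,.038,.017)):
    pts=np.array([proj(c,[x+r*np.cos(a),y+r*np.sin(a),z]) for a in t]); cv2.polylines(f,[pts.astype(int)],True,(0,0,255),1)
cv2.imwrite("pics/w2.png",f)
```

```text
[0.5875 0.2566 0.1496]
```

View pics/w2.png

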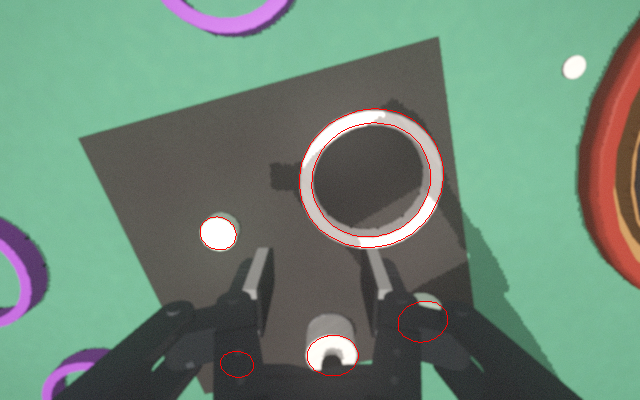

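Request:
drive_tool --deltas '[{"hand":0.5,"offset":[0,0,-5],"angular":[0,0,0]},{"hand":0.5,"offset":[0,0,-9],"angular":[0,0,0]},{"hand":0.5,"offset":[0,0,-12],"angular":[0,0,0]},{"hand":0.5,"offset":[0,0,-13.5],"angular":[0,0,0]},{"hand":0.5,"offset":[0,0,-14],"angular":[0,0,0]},{"hand":0.5,"offset":[0,0,-14],"angular":[0,0,0]}]'

```text
time: 2.95
tool_pos: [0.588, 0.2502, 0.0178]
tcp_rot: [-3.122, 0.347, -0.002]
wrist_force: [0.2, 0.3, -0.6]
width: 0.5
```

Request:
drive_tool --deltas '[{"hand":0,"offset":[0,0,0],"angular":[0,0,0]},{"hand":0,"offset":[0,0,0],"angular":[0,0,0]},{"hand":0,"offset":[0,0,0],"angular":[0,0,0]},{"hand":0,"offset":[0,0,0],"angular":[0,0,0]},{"hand":0,"offset":[0,0,0],"angular":[0,0,0]},{"hand":0,"offset":[0,0,0],"angular":[0,0,0]}]' --force 60

```text
time: 3.7
tool_pos: [0.5892, 0.2512, 0.0194]
tcp_rot: [-3.12, 0.347, -0.006]
wrist_force: [-0.4, 1.6, 6.3]
width: 0.105
```

Request:
drive_tool --deltas '[{"hand":0.4,"offset":[0,0,0],"angular":[0,0,0]},{"hand":0.4,"offset":[0,0,0],"angular":[0,0,0]},{"hand":0.4,"offset":[0,0,-0.4],"angular":[0,0,0]},{"hand":0.4,"offset":[0,0,-0.9],"angular":[0,0,0]},{"hand":0,"offset":[0,0,-0.9],"angular":[0,0,0]},{"hand":0,"offset":[0,0,-0.9],"angular":[0,0,0]},{"hand":0,"offset":[0,0,-0.9],"angular":[0,0,0]},{"hand":0,"offset":[0,0,-0.9],"angular":[0,0,0]}]'

```text
time: 4.7
tool_pos: [0.5871, 0.25, 0.0078]
tcp_rot: [3.122, -0.347, -0.001]
wrist_force: [-0.4, -0.7, -2.5]
width: 0.114
```

Run:
```python
from h import *
c=bot.read_camera("wrist");cv2.imwrite("pics/w3.png",c["frame"]); s=bot.read_state()
print(s["tool_pos"].round(4),s["width"],s["wrist_force"])
```

```text
[0.5871 0.25   0.0078] 0.11694999332001163 [ 0.9891935  -0.45350845 -2.05756916]
```

View pics/w3.png

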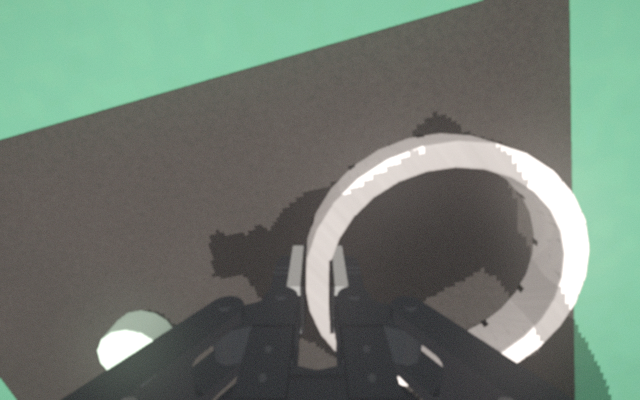

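Request:
drive_tool --deltas '[{"hand":0,"offset":[0,0,2],"angular":[0,0,0]},{"hand":0,"offset":[0,0,7],"angular":[0,0,0]},{"hand":0,"offset":[0,0,12],"angular":[0,0,0]},{"hand":0,"offset":[-1.2,-4,13],"angular":[0,0,0]},{"hand":0,"offset":[-3,-9,13],"angular":[0,0,0]},{"hand":0,"offset":[-5,-14,13],"angular":[0,0,0]},{"hand":0,"offset":[-7,-19,13],"angular":[0,0,0]},{"hand":0,"offset":[-9,-24,13],"angular":[0,0,0]}]' --force 90

```text
time: 5.75
tool_pos: [0.497, 0.0087, 0.1398]
tcp_rot: [-3.122, 0.347, -0.004]
wrist_force: [1.3, -1.0, -2.3]
width: 0.11
```

Request:
drive_tool --deltas '[{"hand":0,"offset":[-1.2,-5,0],"angular":[0,0,0]},{"hand":0,"offset":[-2.6,-9,0],"angular":[0,0,0]},{"hand":0,"offset":[-3,-10.4,0],"angular":[0,0,0]},{"hand":0,"offset":[-3,-10.4,0],"angular":[0,0,0]},{"hand":0,"offset":[-3,-10.4,-3],"angular":[0,0,0]},{"hand":0,"offset":[-3,-10.4,-6],"angular":[0,0,0]},{"hand":0,"offset":[-3,-10.4,-6],"angular":[0,0,0]}]'

```text
time: 6.62
tool_pos: [0.4653, -0.092, 0.0759]
tcp_rot: [-3.121, 0.345, 0.009]
wrist_force: [-0.1, -0.2, -3.3]
width: 0.109
```

Run:
```python
from h import *
s=bot.read_state(); print(s["tool_pos"].round(4),s["width"],s["wrist_force"])
c=bot.read_camera("top");t=bot.read_camera("side")
cv2.imwrite("pics/p1.png",np.vstack([cv2.resize(c["frame"][140:270,330:470],None,fx=4,fy=4,interpolation=2)[:, :560],cv2.resize(t["frame"][110:210,255:405],(560,373),interpolation=2)])[:,:][:893])
a=cv2.imread("pics/p1.png");cv2.imwrite("pics/p1.png",cv2.resize(a,None,fx=.66,fy=.66))
```

```text
[ 0.4653 -0.092   0.0759] 0.10930367568264727 [-0.14814053 -0.20320957 -3.33174088]
```

View pics/p1.png

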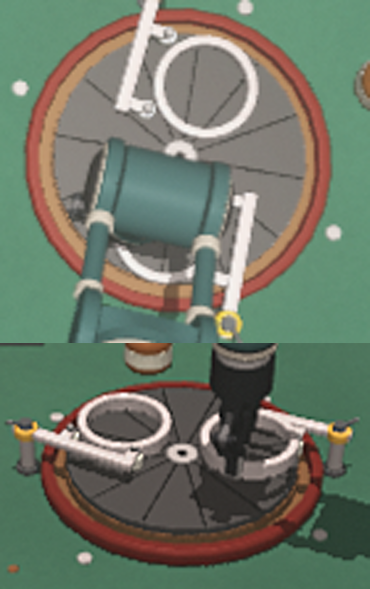

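Run:
```python
from h import *
s=bot.read_state(); print(s["tool_pos"].round(4))
c=bot.read_camera("wrist");f=c["frame"].copy()
T=np.array(s["tool_pos"]);ey=np.array([-.219,-.976]);ex=np.array([-.976,.219])
t=np.linspace(0,6.28,90); o=T[:2]+.0575*ey; z=T[2]-.0048+.022
for r in(.063,.052):
    cv2.polylines(f,[np.array([proj(c,[o[0]+r*np.cos(a),o[1]+r*np.sin(a),z]) for a in t]).astype(int)],True,(0,0,255),1)
for k in(-1,1):
    q=np.array([.454,-.158])+.057*ey+k*.048*ex
    cv2.polylines(f,[np.array([proj(c,[q[0]+.011*np.cos(a),q[1]+.011*np.sin(a),.053]) for a in t]).astype(int)],True,(255,0,0),1)
cv2.imwrite("pics/w4.png",f)
```

```text
[ 0.468  -0.0931  0.0786]
```

View pics/w4.png

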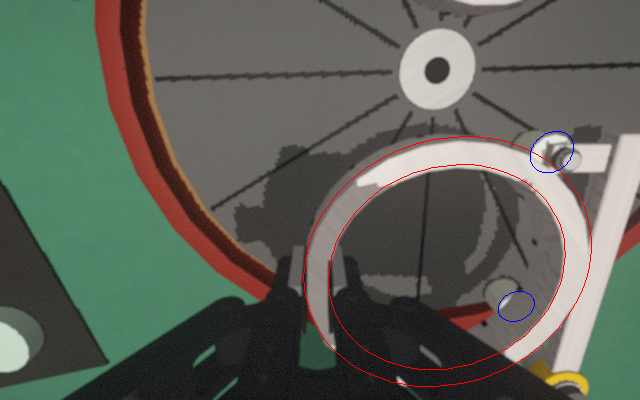

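Request:
drive_tool --deltas '[{"hand":0,"offset":[0,-0.6,0],"angular":[0,0,0]},{"hand":0,"offset":[0,-0.6,-1],"angular":[0,0,0]},{"hand":0,"offset":[0,-0.6,-2],"angular":[0,0,0]},{"hand":0,"offset":[0,-0.6,-2.8],"angular":[0,0,0]},{"hand":0,"offset":[0,-0.6,-3.3],"angular":[0,0,0]},{"hand":0,"offset":[0,-0.6,-3.6],"angular":[0,0,0]},{"hand":0,"offset":[0,-0.6,-3.7],"angular":[0,0,0]},{"hand":0,"offset":[0,-0.6,-3.7],"angular":[0,0,0]}]'

```text
time: 7.78
tool_pos: [0.4674, -0.0999, 0.0411]
tcp_rot: [-3.122, 0.347, -0.0]
wrist_force: [-0.2, 0.4, -3.5]
width: 0.107
```

Request:
drive_tool --deltas '[{"hand":0,"offset":[0,-0.1,-0.1],"angular":[0,0,0]},{"hand":0,"offset":[0,-0.1,-0.1],"angular":[0,0,0]}]'

```text
time: 8.02
tool_pos: [0.4679, -0.1004, 0.0404]
tcp_rot: [-3.121, 0.349, -0.002]
wrist_force: [2.4, 3.5, -0.3]
width: 0.108
```

Request:
drive_tool --deltas '[{"hand":0.35,"offset":[0,0,0],"angular":[0,0,0]},{"hand":0.35,"offset":[0,0,0],"angular":[0,0,0]},{"hand":0.35,"offset":[0,0,0],"angular":[0,0,0]},{"hand":0.35,"offset":[0,0,3],"angular":[0,0,0]},{"hand":0.35,"offset":[0,0,9],"angular":[0,0,0]},{"hand":0.6,"offset":[0,5,12],"angular":[0,0,0]},{"hand":0.7,"offset":[-1,11,12],"angular":[0,0,0]},{"hand":0.8,"offset":[-2,17,12],"angular":[0,0,0]}]'

```text
time: 9.02
tool_pos: [0.4476, 0.0703, 0.1611]
tcp_rot: [-3.122, 0.35, -0.004]
wrist_force: [0.7, 0.9, -0.6]
width: 0.796
```

```bash
cat > look.py <<'E'
from h import *
import sys
c=bot.read_camera("top");t=bot.read_camera("side");s=bot.read_state(); print(s["tool_pos"].round(4),s["width"])
a=cv2.resize(c["frame"][140:270,330:470],(560,520),interpolation=2)
cv2.imwrite(sys.argv[1],a)
P=lambda u,v,z:cast(c,u,v,z)[:2].round(4)
m=((c["frame"].min(2)>170)).astype(np.uint8)
# holes of rings: contours with a child
cs,h=cv2.findContours(m,cv2.RETR_CCOMP,cv2.CHAIN_APPROX_NONE)
for k,q in enumerate(cs):
    if h[0][k][3]>=0 and len(q)>60 and cv2.contourArea(q)>500:
        (u,v),ax,_=cv2.fitEllipse(q)
        if 330<u<470: print("hole",u,v,ax,"centre",P(u,v,.057))
E
python3 look.py pics/p2.png
```

```text
[0.446  0.0736 0.1602] 0.8018809545222463
hole 393.50146484375 226.02244567871094 (33.211578369140625, 33.78966522216797) centre [ 0.454  -0.1575]
hole 407.5643005371094 172.17584228515625 (32.58852767944336, 33.39034652709961) centre [ 0.6257 -0.2083]
```

View pics/p2.png

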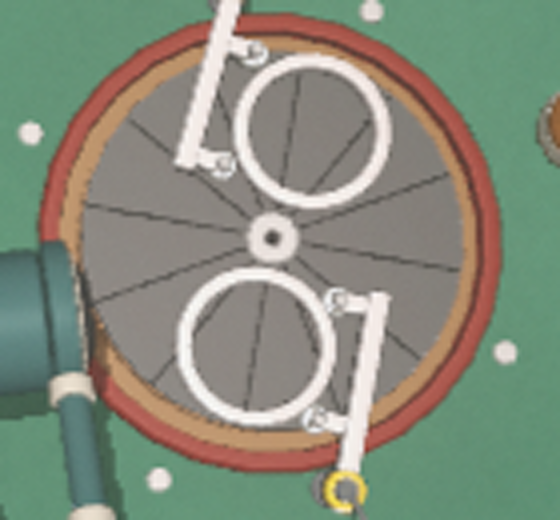

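Request:
drive_tool --deltas '[{"hand":0.75,"offset":[-1.6,5,0],"angular":[0,0,0]},{"hand":0.75,"offset":[-3,9,-3],"angular":[0,0,0]},{"hand":0.75,"offset":[-3.1,10.5,-6],"angular":[0,0,0]},{"hand":0.75,"offset":[-3.1,10.5,-8],"angular":[0,0,0]},{"hand":0.75,"offset":[-3.1,10.5,-8],"angular":[0,0,0]},{"hand":0.75,"offset":[-3.1,10.5,-8],"angular":[0,0,0]}]'

```text
time: 9.88
tool_pos: [0.417, 0.1737, 0.0807]
tcp_rot: [-3.122, 0.348, -0.001]
wrist_force: [-0.1, -0.2, -0.0]
width: 0.748
```

```bash
cat > wl.py <<'E'
from h import *
import sys
c=bot.read_camera("wrist");s=bot.read_state();T=s["tool_pos"];print(T.round(4),s["width"])
f=c["frame"];hsv=cv2.cvtColor(f,cv2.COLOR_BGR2HSV)
m=(f.min(2)>170).astype(np.uint8)
k,l,st,ce=cv2.connectedComponentsWithStats(m)
for i in range(1,k):
    if st[i,4]>150: print(st[i],cast(c,*ce[i],.019)[:2].round(4),cast(c,*ce[i],.038)[:2].round(4))
if len(sys.argv)>1: cv2.imwrite(sys.argv[1],f)
E
python3 wl.py pics/w5.png
```

```text
[0.4174 0.1738 0.0811] 0.7542530779444525
[ 276  181   74   69 4005] [0.417  0.1766] [0.4243 0.1746]
[ 125  228   80   70 3101] [0.4081 0.2837] [0.4163 0.2718]
[  0 256  42  45 748] [0.4179 0.3912] [0.4252 0.3692]
[166 376  29  24 382] [0.2906 0.3166] [0.3097 0.3016]
```

View pics/w5.png

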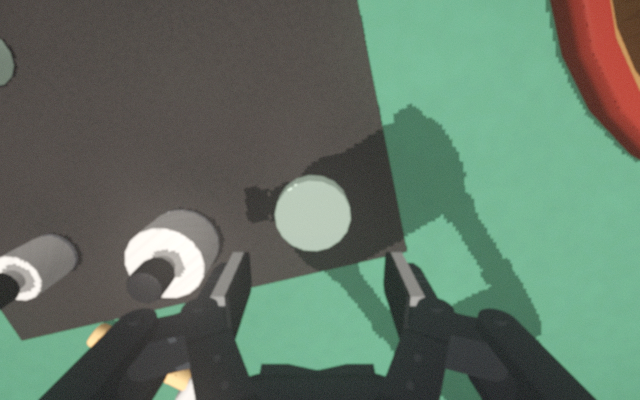

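Request:
drive_tool --deltas '[{"hand":0.75,"offset":[0,0.25,-3],"angular":[0,0,0]},{"hand":0.75,"offset":[0,0.25,-5.5],"angular":[0,0,0]},{"hand":0.75,"offset":[0,0.25,-7.2],"angular":[0,0,0]},{"hand":0.75,"offset":[0,0.25,-7.7],"angular":[0,0,0]},{"hand":0.75,"offset":[0,0.25,-7.7],"angular":[0,0,0]},{"hand":0.5,"offset":[0,0.25,-7.7],"angular":[0,0,0]},{"hand":0.5,"offset":[0,0.25,-7.7],"angular":[0,0,0]},{"hand":0.5,"offset":[0,0.25,-7.7],"angular":[0,0,0]}]' --force 40

```text
time: 10.92
tool_pos: [0.4176, 0.177, 0.0045]
tcp_rot: [-3.121, 0.347, -0.004]
wrist_force: [-1.2, -1.3, 5.9]
width: 0.588
```

Request:
drive_tool --deltas '[{"hand":0.4,"offset":[0,0,0],"angular":[0,0,0]},{"hand":0.4,"offset":[0,0,0],"angular":[0,0,0]},{"hand":0.4,"offset":[0,0,0.3],"angular":[0,0,0]},{"hand":0.4,"offset":[0,0,1],"angular":[0,0,0]},{"hand":0.4,"offset":[0,0,2],"angular":[0,0,0]},{"hand":0.4,"offset":[0,0,2],"angular":[0,0,0]}]'

```text
time: 11.68
tool_pos: [0.4173, 0.177, 0.0242]
tcp_rot: [-3.121, 0.347, -0.003]
wrist_force: [-0.5, -0.6, -0.7]
width: 0.591
```

Request:
drive_tool --deltas '[{"hand":0.4,"offset":[0,0,5],"angular":[0,0,0]},{"hand":0.4,"offset":[0,-1,10],"angular":[0,0,0]},{"hand":0.4,"offset":[0.5,-6,11],"angular":[0,0,0]},{"hand":0.4,"offset":[1,-11,11],"angular":[0,0,0]},{"hand":0.4,"offset":[1.6,-16.5,11],"angular":[0,0,0]},{"hand":0.4,"offset":[2.2,-22,11],"angular":[0,0,0]},{"hand":0.4,"offset":[2.9,-27.5,11],"angular":[0,0,0]},{"hand":0.4,"offset":[3.5,-31.5,10],"angular":[0,0,0]}]'

```text
time: 12.68
tool_pos: [0.4521, -0.141, 0.1238]
tcp_rot: [3.121, -0.35, 0.004]
wrist_force: [0.7, 0.5, -0.3]
width: 0.588
```

Request:
drive_tool --deltas '[{"hand":0.4,"offset":[0.2,-1.9,0],"angular":[0,0,0]},{"hand":0.4,"offset":[0.2,-1.9,-2.5],"angular":[0,0,0]},{"hand":0.4,"offset":[0.2,-1.9,-5],"angular":[0,0,0]},{"hand":0.4,"offset":[0.2,-1.9,-6],"angular":[0,0,0]},{"hand":0.4,"offset":[0.2,-1.9,-6],"angular":[0,0,0]},{"hand":0.4,"offset":[0.2,-1.9,-6],"angular":[0,0,0]}]'

```text
time: 13.42
tool_pos: [0.4542, -0.1575, 0.064]
tcp_rot: [3.122, -0.347, 0.003]
wrist_force: [-0.6, 0.3, -0.2]
width: 0.59
```

Request:
drive_tool --deltas '[{"hand":0.4,"offset":[0,0,-1],"angular":[0,0,0]},{"hand":0.4,"offset":[0,0,-1.8],"angular":[0,0,0]},{"hand":0.4,"offset":[0,0,-2.3],"angular":[0,0,0]},{"hand":0.4,"offset":[0,0,-2.6],"angular":[0,0,0]},{"hand":0.4,"offset":[0,0,-2.75],"angular":[0,0,0]},{"hand":0.4,"offset":[0,0,-2.75],"angular":[0,0,0]},{"hand":0.4,"offset":[0,0,-2.75],"angular":[0,0,0]}]'

```text
time: 14.3
tool_pos: [0.4529, -0.1573, 0.0365]
tcp_rot: [-3.122, 0.347, 0.002]
wrist_force: [-5.1, 1.4, 9.2]
width: 0.588
```

Request:
drive_tool --deltas '[{"hand":0.4,"offset":[0,0,-0.05],"angular":[0,0,0]},{"hand":0.4,"offset":[0,0,-0.05],"angular":[0,0,0]}]'

```text
time: 14.55
tool_pos: [0.4529, -0.1573, 0.0365]
tcp_rot: [-3.122, 0.347, 0.002]
wrist_force: [-6.7, 2.3, 13.7]
width: 0.584
```

Request:
drive_tool --deltas '[{"hand":0.68,"offset":[0,0,0.05],"angular":[0,0,0]},{"hand":0.7,"offset":[0,0,0.05],"angular":[0,0,0]},{"hand":0.7,"offset":[0,0,0.05],"angular":[0,0,0]},{"hand":0.7,"offset":[0,0,0.05],"angular":[0,0,0]},{"hand":0.7,"offset":[0,0,2],"angular":[0,0,0]},{"hand":0.7,"offset":[0,0,6],"angular":[0,0,0]},{"hand":0.7,"offset":[0,0,11],"angular":[0,0,0]},{"hand":0.7,"offset":[0,3,14],"angular":[0,0,0]}]'

```text
time: 15.55
tool_pos: [0.4547, -0.1287, 0.1779]
tcp_rot: [3.121, -0.351, 0.006]
wrist_force: [0.9, 0.2, -0.1]
width: 0.698
```

Request:
drive_tool --deltas '[{"hand":0.5,"offset":[-0.5,5,0],"angular":[0,0,0]},{"hand":0.5,"offset":[-1.1,11,0],"angular":[0,0,0]},{"hand":0.5,"offset":[-1.8,17,0],"angular":[0,0,0]},{"hand":0.5,"offset":[-2.5,23,0],"angular":[0,0,0]},{"hand":0.5,"offset":[-3.2,29,0],"angular":[0,0,0]},{"hand":0.5,"offset":[-3.9,35,0],"angular":[0,0,0]},{"hand":0.5,"offset":[-4.3,39,-2],"angular":[0,0,0]},{"hand":0.5,"offset":[-4.3,40.2,-5],"angular":[0,0,0]}]'

```text
time: 16.55
tool_pos: [0.4109, 0.2778, 0.1257]
tcp_rot: [-3.12, 0.342, -0.004]
wrist_force: [-0.6, -0.4, 0.1]
width: 0.498
```

Request:
drive_tool --deltas '[{"hand":0.5,"offset":[0,0,-2],"angular":[0,0,0]},{"hand":0.5,"offset":[0,0,-2],"angular":[0,0,0]},{"hand":0.5,"offset":[0,0,-2],"angular":[0,0,0]}]'

```text
time: 16.92
tool_pos: [0.4108, 0.2747, 0.1057]
tcp_rot: [-3.122, 0.348, -0.001]
wrist_force: [0.2, 0.4, 0.5]
width: 0.501
```

```bash
python3 wl.py pics/w6.png
python3 - <<'E'
from h import *
c=bot.read_camera("top");f=c["frame"];x0,y0=378,210
g=f[y0:y0+32,x0:x0+32].astype(int); m=((g.mean(2)>150)).astype(np.uint8)
k,l,s,ce=cv2.connectedComponentsWithStats(m)
for i in range(1,k):
    if s[i,4]>20: print("top",s[i],cast(c,*(ce[i]+[x0,y0]),.05)[:2].round(4))
a=cv2.imread("pics/w6.png");b=cv2.resize(f[190:260,360:430],(400,400),interpolation=2)
cv2.imwrite("pics/w6.png",cv2.resize(np.hstack([a,b]),None,fx=.76,fy=.76))
E
```

```text
[0.4111 0.2748 0.1061] 0.49403647439786413
[ 113    0   56   41 1876] [0.555  0.3544] [0.5495 0.3463]
[ 278  174   72   68 2768] [0.4107 0.277 ] [0.4173 0.2753]
[148 201  49  45 963] [0.4215 0.3821] [0.4271 0.3717]
[ 267  311  106   59 2914] [0.2807 0.3023] [0.298  0.2985]
top [ 0  0 17 12 57] [ 0.4965 -0.1248]
top [18  0 14 14 57] [ 0.4929 -0.1965]
top [  7   9  18  17 233] [ 0.4512 -0.1588]
top [ 0 19 11 13 46] [ 0.4188 -0.1178]
top [22 20 10 12 45] [ 0.4163 -0.1986]
```

View pics/w6.png

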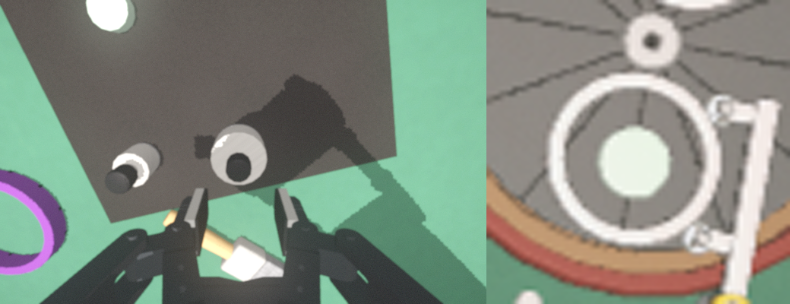

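```bash
cat > knob.py <<'E'
from h import *
import sys
c=bot.read_camera("wrist");s=bot.read_state();print(s["tool_pos"].round(4))
x0,x1,y0,y1=map(int,sys.argv[1:5]);f=c["frame"]
g=f[y0:y1,x0:x1].max(2);m=(g<60).astype(np.uint8)
k,l,st,ce=cv2.connectedComponentsWithStats(m)
for i in range(1,k):
    if st[i,4]>100: print(st[i],(ce[i]+[x0,y0]).round(1),"knob mid z.055",cast(c,*(ce[i]+[x0,y0]),.055)[:2].round(4),"z.062",cast(c,*(ce[i]+[x0,y0]),.062)[:2].round(4))
E
python3 knob.py 282 348 195 245
```

```text
[0.4113 0.2749 0.1063]
```

```bash
sed -i 's/g<60/g<int(sys.argv[5])/' knob.py; python3 knob.py 285 342 195 242 100
python3 - <<'E'
from h import *
f=bot.read_camera("wrist")["frame"].max(2); print(f[180:250:6,312]); print(f[220,280:350:5])
E
```

```text
[0.4112 0.2748 0.1062]
[ 14   7  31  37 947] [314.  220.3] knob mid z.055 [0.4114 0.2765] z.062 [0.4142 0.2757]
[201 206 204 202  62  66  75  68  67  66 174  85]
[176 200 202 203  66  70  70  70  68  63 118 201 201 202]
```

Request:
drive_tool --deltas '[{"hand":0.5,"offset":[0.1,0.1,-2],"angular":[0,0,0]},{"hand":0.5,"offset":[0.1,0.1,-4.2],"angular":[0,0,0]},{"hand":0.5,"offset":[0.1,0.1,-5.7],"angular":[0,0,0]},{"hand":0.5,"offset":[0.1,0.1,-6.2],"angular":[0,0,0]},{"hand":0.5,"offset":[0.1,0.1,-6.2],"angular":[0,0,0]},{"hand":0.1,"offset":[0.1,0.1,-6.2],"angular":[0,0,0]},{"hand":0.1,"offset":[0.1,0.1,-6.2],"angular":[0,0,0]},{"hand":0.1,"offset":[0.1,0.1,-6.2],"angular":[0,0,0]}]' --force 80

```text
time: 18.18
tool_pos: [0.4122, 0.2763, 0.0441]
tcp_rot: [-3.121, 0.347, -0.003]
wrist_force: [-0.2, 1.2, 3.3]
width: 0.224
```

Request:
drive_tool --deltas '[{"hand":0.1,"offset":[0,0,0],"angular":[0,0,0]},{"hand":0.1,"offset":[0,0,0],"angular":[0,0,0]},{"hand":0.1,"offset":[0,0,0.3],"angular":[0,0,0]},{"hand":0.1,"offset":[0,0,1],"angular":[0,0,0]},{"hand":0.1,"offset":[0,0,2],"angular":[0,0,0]},{"hand":0.1,"offset":[0,0,2],"angular":[0,0,0]}]'

```text
time: 18.92
tool_pos: [0.412, 0.2759, 0.064]
tcp_rot: [-3.121, 0.347, -0.002]
wrist_force: [0.9, -0.1, -5.1]
width: 0.226
```

Request:
drive_tool --deltas '[{"hand":0.1,"offset":[0,0,4],"angular":[0,0,0]},{"hand":0.1,"offset":[0,-2,8],"angular":[0,0,0]},{"hand":0.1,"offset":[0.4,-6,10],"angular":[0,0,0]},{"hand":0.1,"offset":[0.9,-11,10],"angular":[0,0,0]},{"hand":0.1,"offset":[1.4,-16,10],"angular":[0,0,0]},{"hand":0.1,"offset":[1.9,-21,10],"angular":[0,0,0]},{"hand":0.1,"offset":[2.4,-26,10],"angular":[0,0,0]},{"hand":0.1,"offset":[2.9,-31,10],"angular":[0,0,0]}]'

```text
time: 19.92
tool_pos: [0.44, -0.036, 0.163]
tcp_rot: [-3.122, 0.347, -0.001]
wrist_force: [1.8, 0.4, -5.8]
width: 0.225
```

Request:
drive_tool --deltas '[{"hand":0.1,"offset":[0.4,-5,0],"angular":[0,0,0]},{"hand":0.1,"offset":[0.8,-9,0],"angular":[0,0,0]},{"hand":0.1,"offset":[1.1,-11.5,0],"angular":[0,0,0]},{"hand":0.1,"offset":[1.2,-12.4,0],"angular":[0,0,0]},{"hand":0.1,"offset":[1.2,-12.4,-2.5],"angular":[0,0,0]},{"hand":0.1,"offset":[1.2,-12.4,-5],"angular":[0,0,0]},{"hand":0.1,"offset":[1.2,-12.4,-6],"angular":[0,0,0]},{"hand":0.1,"offset":[1.2,-12.4,-6],"angular":[0,0,0]}]'

```text
time: 20.92
tool_pos: [0.4516, -0.1577, 0.1023]
tcp_rot: [-3.122, 0.346, 0.003]
wrist_force: [-1.0, 1.0, -4.9]
width: 0.224
```

Run:
```python
from h import *
s=bot.read_state(); print(s["tool_pos"].round(4),s["width"],s["wrist_force"])
t=bot.read_camera("side");w=bot.read_camera("wrist")["frame"]
a=cv2.resize(t["frame"][100:200,270:420],(600,400),interpolation=2)
cv2.imwrite("pics/p3.png",cv2.resize(np.hstack([a,w]),None,fx=.64,fy=.64))
```

```text
[ 0.4516 -0.1577  0.1023] 0.22363694325209144 [-1.01091756  0.95760893 -4.93986575]
```

View pics/p3.png

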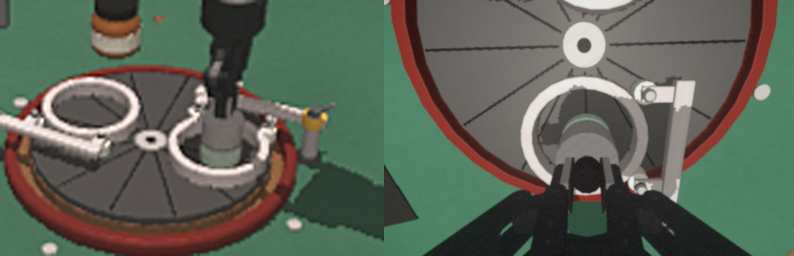

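Request:
drive_tool --deltas '[{"hand":0.1,"offset":[0,0,-0.4],"angular":[0,0,0]},{"hand":0.1,"offset":[0,0,-0.7],"angular":[0,0,0]},{"hand":0.1,"offset":[0,0,-0.9],"angular":[0,0,0]},{"hand":0.1,"offset":[0,0,-1.05],"angular":[0,0,0]},{"hand":0.1,"offset":[0,0,-1.05],"angular":[0,0,0]},{"hand":0.1,"offset":[0,0,-1.05],"angular":[0,0,0]}]'

```text
time: 21.78
tool_pos: [0.4523, -0.1584, 0.0925]
tcp_rot: [-3.122, 0.347, 0.0]
wrist_force: [-0.3, -0.8, -5.6]
width: 0.221
```

Request:
drive_tool --deltas '[{"hand":0.1,"offset":[0,0,-0.05],"angular":[0,0,0]},{"hand":0.1,"offset":[0,0,-0.05],"angular":[0,0,0]}]'

```text
time: 22.02
tool_pos: [0.4524, -0.1585, 0.0922]
tcp_rot: [3.122, -0.347, 0.0]
wrist_force: [-0.8, 0.1, -4.0]
width: 0.231
```

Request:
drive_tool --deltas '[{"hand":0.1,"offset":[0,0,-0.05],"angular":[0,0,0]},{"hand":0.1,"offset":[0,0,-0.1],"angular":[0,0,0]},{"hand":0.1,"offset":[0,0,-0.1],"angular":[0,0,0]}]'

```text
time: 22.4
tool_pos: [0.4528, -0.1586, 0.0921]
tcp_rot: [3.122, -0.347, 0.001]
wrist_force: [-3.3, 2.0, 3.7]
width: 0.222
```

Contact confirmed; releasing, rising.

Request:
drive_tool --deltas '[{"hand":0.3,"offset":[0,0,0],"angular":[0,0,0]},{"hand":0.45,"offset":[0,0,0],"angular":[0,0,0]},{"hand":0.45,"offset":[0,0,0],"angular":[0,0,0]},{"hand":0.45,"offset":[0,0,2],"angular":[0,0,0]},{"hand":0.45,"offset":[0,0,5],"angular":[0,0,0]},{"hand":0.45,"offset":[1,5,6],"angular":[0,0,0]},{"hand":0.5,"offset":[2,10,6],"angular":[0,0,0]},{"hand":0.6,"offset":[3,15,6],"angular":[0,0,0]}]'

```text
time: 23.4
tool_pos: [0.4828, -0.0072, 0.1515]
tcp_rot: [-3.122, 0.349, -0.002]
wrist_force: [1.3, 0.2, -1.1]
width: 0.6
```

Request:
drive_tool --deltas '[{"hand":0.6,"offset":[1,6,0],"angular":[0,0,0]},{"hand":0.6,"offset":[2.3,12,0],"angular":[0,0,0]},{"hand":0.6,"offset":[3.6,18,0],"angular":[0,0,0]},{"hand":0.6,"offset":[4.9,24,0],"angular":[0,0,0]},{"hand":0.6,"offset":[6.2,30,0],"angular":[0,0,0]},{"hand":0.6,"offset":[7.5,35,-2],"angular":[0,0,0]},{"hand":0.6,"offset":[7.75,36.2,-6],"angular":[0,0,0]},{"hand":0.6,"offset":[7.75,36.2,-7],"angular":[0,0,0]}]'

```text
time: 24.4
tool_pos: [0.5575, 0.3535, 0.0772]
tcp_rot: [3.119, -0.344, -0.008]
wrist_force: [-0.9, -1.1, -0.6]
width: 0.604
```

Request:
drive_tool --deltas '[{"hand":0.6,"offset":[0,0,0],"angular":[0,0,0]},{"hand":0.6,"offset":[0,0,0],"angular":[0,0,0]}]'

```text
time: 24.65
tool_pos: [0.5608, 0.3532, 0.0827]
tcp_rot: [-3.121, 0.349, -0.003]
wrist_force: [-0.6, 0.9, 0.4]
width: 0.601
```

```bash
python3 wl.py
python3 - <<'E'
from h import *
c=bot.read_camera("top");t=bot.read_camera("side")["frame"]
a=cv2.resize(c["frame"][140:270,330:470],(560,520),interpolation=2);b=cv2.resize(t[90:220,240:420],(720,520),interpolation=2)
cv2.imwrite("pics/p4.png",cv2.resize(np.hstack([a,b]),None,fx=.62,fy=.62))
E
```

```text
[0.5611 0.3533 0.0831] 0.6041118052090112
[ 292  187   48   51 1884] [0.5612 0.3538] [0.5684 0.3521]
[  0 226  42  86 164] [0.5676 0.5653] [0.5742 0.5441]
```

View pics/p4.png

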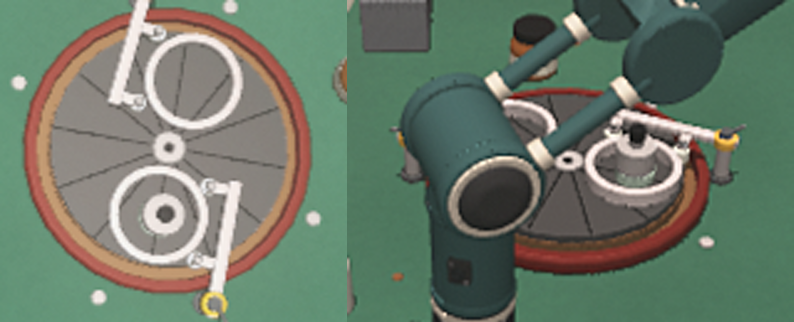

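Request:
drive_tool --deltas '[{"hand":0.6,"offset":[0,0,-3],"angular":[0,0,0]},{"hand":0.6,"offset":[0,0,-5.5],"angular":[0,0,0]},{"hand":0.6,"offset":[0,0,-7.2],"angular":[0,0,0]},{"hand":0.6,"offset":[0,0,-7.7],"angular":[0,0,0]},{"hand":0.6,"offset":[0,0,-7.7],"angular":[0,0,0]},{"hand":0.3,"offset":[0,0,-7.7],"angular":[0,0,0]},{"hand":0.3,"offset":[0,0,-7.7],"angular":[0,0,0]},{"hand":0.3,"offset":[0,0,-7.7],"angular":[0,0,0]}]' --force 40

```text
time: 25.8
tool_pos: [0.5609, 0.3543, 0.0055]
tcp_rot: [-3.121, 0.347, -0.003]
wrist_force: [0.9, -0.0, 6.0]
width: 0.374
```

Request:
drive_tool --deltas '[{"hand":0.2,"offset":[0,0,0],"angular":[0,0,0]},{"hand":0.2,"offset":[0,0,0],"angular":[0,0,0]},{"hand":0.2,"offset":[0,0,0.3],"angular":[0,0,0]},{"hand":0.2,"offset":[0,0,1],"angular":[0,0,0]},{"hand":0.2,"offset":[0,0,2],"angular":[0,0,0]},{"hand":0.2,"offset":[0,0,2],"angular":[0,0,0]}]'

```text
time: 26.55
tool_pos: [0.5607, 0.3541, 0.0254]
tcp_rot: [-3.121, 0.347, -0.003]
wrist_force: [-0.2, -0.1, -0.2]
width: 0.373
```

Request:
drive_tool --deltas '[{"hand":0.2,"offset":[0,0,5],"angular":[0,0,0]},{"hand":0.2,"offset":[0.2,-2,10],"angular":[0,0,0]},{"hand":0.2,"offset":[0.7,-7,13],"angular":[0,0,0]},{"hand":0.2,"offset":[1.3,-12.5,13],"angular":[0,0,0]},{"hand":0.2,"offset":[2,-18,13],"angular":[0,0,0]},{"hand":0.2,"offset":[2.7,-24,13],"angular":[0,0,0]},{"hand":0.2,"offset":[3.4,-30,13],"angular":[0,0,0]},{"hand":0.2,"offset":[4.1,-36,13],"angular":[0,0,0]}]'

```text
time: 27.55
tool_pos: [0.6007, -0.0083, 0.1541]
tcp_rot: [-3.122, 0.347, -0.001]
wrist_force: [0.8, 0.3, -0.0]
width: 0.381
```

Request:
drive_tool --deltas '[{"hand":0.2,"offset":[0.7,-6,0],"angular":[0,0,0]},{"hand":0.2,"offset":[1.4,-12,0],"angular":[0,0,0]},{"hand":0.2,"offset":[2.1,-17,0],"angular":[0,0,0]},{"hand":0.2,"offset":[2.4,-20.2,0],"angular":[0,0,0]},{"hand":0.2,"offset":[2.4,-20.2,-2],"angular":[0,0,0]},{"hand":0.2,"offset":[2.4,-20.2,-6],"angular":[0,0,0]},{"hand":0.2,"offset":[2.4,-20.2,-9],"angular":[0,0,0]},{"hand":0.2,"offset":[2.4,-20.2,-9],"angular":[0,0,0]}]'

```text
time: 28.55
tool_pos: [0.621, -0.2058, 0.0593]
tcp_rot: [-3.12, 0.346, 0.014]
wrist_force: [0.2, 0.7, 0.4]
width: 0.378
```

Request:
drive_tool --deltas '[{"hand":0.2,"offset":[0,0,0],"angular":[0,0,0]}]'

```text
time: 28.68
tool_pos: [0.6251, -0.2077, 0.0644]
tcp_rot: [-3.122, 0.346, -0.001]
wrist_force: [-0.1, -0.6, -0.1]
width: 0.377
```

Request:
drive_tool --deltas '[{"hand":0.2,"offset":[0,0,-1],"angular":[0,0,0]},{"hand":0.2,"offset":[0,0,-1.8],"angular":[0,0,0]},{"hand":0.2,"offset":[0,0,-2.3],"angular":[0,0,0]},{"hand":0.2,"offset":[0,0,-2.6],"angular":[0,0,0]},{"hand":0.2,"offset":[0,0,-2.75],"angular":[0,0,0]},{"hand":0.2,"offset":[0,0,-2.8],"angular":[0,0,0]},{"hand":0.2,"offset":[0,0,-2.8],"angular":[0,0,0]}]'

```text
time: 29.55
tool_pos: [0.6246, -0.2084, 0.0375]
tcp_rot: [-3.122, 0.347, 0.001]
wrist_force: [-4.9, 1.1, 8.3]
width: 0.38
```

Request:
drive_tool --deltas '[{"hand":0.5,"offset":[0,0,0],"angular":[0,0,0]},{"hand":0.5,"offset":[0,0,0],"angular":[0,0,0]},{"hand":0.5,"offset":[0,0,0],"angular":[0,0,0]},{"hand":0.5,"offset":[0,0,2],"angular":[0,0,0]},{"hand":0.5,"offset":[0,0,7],"angular":[0,0,0]},{"hand":0.5,"offset":[0,1,12],"angular":[0,0,0]},{"hand":0.5,"offset":[-1,6,13],"angular":[0,0,0]},{"hand":0.5,"offset":[-2.5,12,13],"angular":[0,0,0]}]'

```text
time: 30.55
tool_pos: [0.6019, -0.0885, 0.1703]
tcp_rot: [3.122, -0.351, 0.011]
wrist_force: [0.7, 0.8, -0.1]
width: 0.499
```

Request:
drive_tool --deltas '[{"hand":0.5,"offset":[-2,6,0],"angular":[0,0,0]},{"hand":0.5,"offset":[-4,12,0],"angular":[0,0,0]},{"hand":0.5,"offset":[-6,17.5,0],"angular":[0,0,0]},{"hand":0.5,"offset":[-8,23,0],"angular":[0,0,0]},{"hand":0.5,"offset":[-10,28.5,0],"angular":[0,0,0]},{"hand":0.5,"offset":[-12,34,0],"angular":[0,0,0]},{"hand":0.5,"offset":[-14,39.5,0],"angular":[0,0,0]},{"hand":0.5,"offset":[-16,44,-1],"angular":[0,0,0]}]'

```text
time: 31.55
tool_pos: [0.4401, 0.3546, 0.1589]
tcp_rot: [-3.119, 0.346, -0.006]
wrist_force: [0.9, 0.5, 0.5]
width: 0.498
```

Request:
drive_tool --deltas '[{"hand":0.5,"offset":[-1.6,2.1,-2],"angular":[0,0,0]},{"hand":0.5,"offset":[-1.6,2.1,-5],"angular":[0,0,0]},{"hand":0.5,"offset":[-1.6,2.1,-5],"angular":[0,0,0]},{"hand":0.5,"offset":[-1.6,2.1,-5],"angular":[0,0,0]}]'

```text
time: 32.05
tool_pos: [0.4246, 0.3729, 0.1076]
tcp_rot: [-3.121, 0.348, -0.002]
wrist_force: [0.0, 0.5, 0.2]
width: 0.5
```

```bash
python3 wl.py pics/w7.png; python3 knob.py 285 342 185 250 100
python3 - <<'E'
from h import *
c=bot.read_camera("top");f=c["frame"];x0,y0=393,158
g=f[y0:y0+30,x0:x0+30].astype(int); m=((g.mean(2)>150)).astype(np.uint8)
k,l,s,ce=cv2.connectedComponentsWithStats(m)
for i in range(1,k):
    if s[i,4]>50: print("top",s[i],cast(c,*(ce[i]+[x0,y0]),.051)[:2].round(4))
a=cv2.imread("pics/w7.png");b=cv2.resize(f[140:270,340:470],(400,400),interpolation=2)
cv2.imwrite("pics/w7.png",cv2.resize(np.hstack([a,b]),None,fx=.76,fy=.76))
E
```

```text
[0.425  0.3731 0.108 ] 0.5066731627751258
[289 190  46  35 673] [0.424  0.3767] [0.4305 0.3749]
[334 274  29  30 442] [0.3446 0.3634] [0.3576 0.3627]
[0.4252 0.3731 0.1081]
[   0    0   57   65 2363] [313.7 224.8] knob mid z.055 [0.4215 0.3758] z.062 [0.4244 0.375 ]
top [10 10 11 11 97] [ 0.6231 -0.2103]
```

View pics/w7.png

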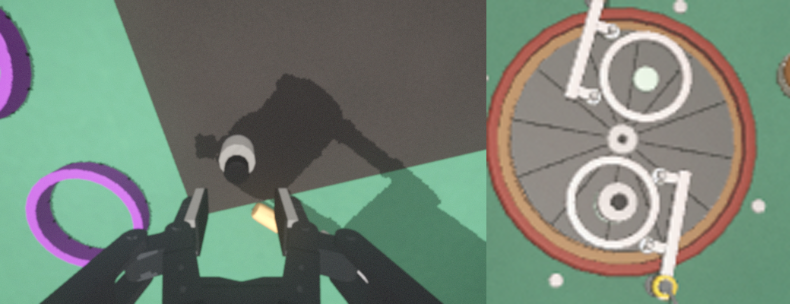

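Request:
drive_tool --deltas '[{"hand":0.5,"offset":[0,0.3,-2],"angular":[0,0,0]},{"hand":0.5,"offset":[0,0.3,-4.2],"angular":[0,0,0]},{"hand":0.5,"offset":[0,0.3,-5.9],"angular":[0,0,0]},{"hand":0.5,"offset":[0,0.3,-6.4],"angular":[0,0,0]},{"hand":0.5,"offset":[0,0.3,-6.4],"angular":[0,0,0]},{"hand":0.1,"offset":[0,0.3,-6.4],"angular":[0,0,0]},{"hand":0.1,"offset":[0,0.3,-6.4],"angular":[0,0,0]},{"hand":0.1,"offset":[0,0.3,-6.4],"angular":[0,0,0]}]' --force 80

```text
time: 33.2
tool_pos: [0.4246, 0.3763, 0.0431]
tcp_rot: [-3.121, 0.347, -0.003]
wrist_force: [0.0, 0.5, 2.7]
width: 0.228
```

Request:
drive_tool --deltas '[{"hand":0.1,"offset":[0,0,0],"angular":[0,0,0]},{"hand":0.1,"offset":[0,0,0],"angular":[0,0,0]},{"hand":0.1,"offset":[0,0,0.3],"angular":[0,0,0]},{"hand":0.1,"offset":[0,0,1],"angular":[0,0,0]},{"hand":0.1,"offset":[0,0,2],"angular":[0,0,0]},{"hand":0.1,"offset":[0,0,2],"angular":[0,0,0]}]'

```text
time: 33.95
tool_pos: [0.4245, 0.3761, 0.0632]
tcp_rot: [-3.121, 0.347, -0.002]
wrist_force: [0.5, -0.6, -2.0]
width: 0.225
```

Request:
drive_tool --deltas '[{"hand":0.1,"offset":[0,0,4],"angular":[0,0,0]},{"hand":0.1,"offset":[0.7,-2,8],"angular":[0,0,0]},{"hand":0.1,"offset":[2.1,-6,10],"angular":[0,0,0]},{"hand":0.1,"offset":[3.8,-11,10],"angular":[0,0,0]},{"hand":0.1,"offset":[5.5,-16,10],"angular":[0,0,0]},{"hand":0.1,"offset":[7.2,-21,10],"angular":[0,0,0]},{"hand":0.1,"offset":[8.9,-26,10],"angular":[0,0,0]},{"hand":0.1,"offset":[10.6,-31,10],"angular":[0,0,0]}]'

```text
time: 34.95
tool_pos: [0.53, 0.0639, 0.1621]
tcp_rot: [-3.122, 0.347, -0.0]
wrist_force: [1.3, -0.3, -1.3]
width: 0.225
```

Request:
drive_tool --deltas '[{"hand":0.1,"offset":[1.7,-5,0],"angular":[0,0,0]},{"hand":0.1,"offset":[3.4,-10,0],"angular":[0,0,0]},{"hand":0.1,"offset":[5.1,-15,0],"angular":[0,0,0]},{"hand":0.1,"offset":[6.8,-20,0],"angular":[0,0,0]},{"hand":0.1,"offset":[8.2,-24,0],"angular":[0,0,0]},{"hand":0.1,"offset":[9.2,-26.7,0],"angular":[0,0,0]},{"hand":0.1,"offset":[9.4,-27.5,-2],"angular":[0,0,0]},{"hand":0.1,"offset":[9.4,-27.5,-4],"angular":[0,0,0]}]'

```text
time: 35.95
tool_pos: [0.6229, -0.209, 0.1198]
tcp_rot: [-3.121, 0.348, 0.003]
wrist_force: [-0.9, 0.6, -1.8]
width: 0.227
```

Request:
drive_tool --deltas '[{"hand":0.1,"offset":[0,0,-2],"angular":[0,0,0]},{"hand":0.1,"offset":[0,0,-2],"angular":[0,0,0]},{"hand":0.1,"offset":[0,0,-2],"angular":[0,0,0]}]'

```text
time: 36.33
tool_pos: [0.6238, -0.2086, 0.1019]
tcp_rot: [-3.122, 0.346, 0.0]
wrist_force: [0.2, -0.4, -1.7]
width: 0.223
```

Run:
```python
from h import *
s=bot.read_state(); print(s["tool_pos"].round(4),s["width"],s["wrist_force"])
t=bot.read_camera("side");w=bot.read_camera("wrist")["frame"]
a=cv2.resize(t["frame"][100:200,250:400],(600,400),interpolation=2)
cv2.imwrite("pics/p5.png",cv2.resize(np.hstack([a,w]),None,fx=.64,fy=.64))
```

```text
[ 0.6238 -0.2086  0.1019] 0.22309693385911666 [ 0.2324951  -0.37021482 -1.71096637]
```

View pics/p5.png

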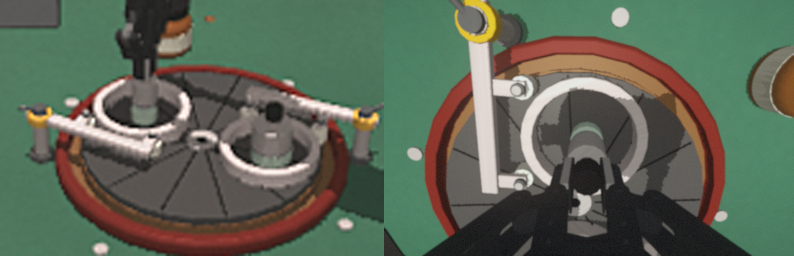

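Request:
drive_tool --deltas '[{"hand":0.1,"offset":[0,0,-0.5],"angular":[0,0,0]},{"hand":0.1,"offset":[0,0,-0.8],"angular":[0,0,0]},{"hand":0.1,"offset":[0,0,-1.05],"angular":[0,0,0]},{"hand":0.1,"offset":[0,0,-1.15],"angular":[0,0,0]},{"hand":0.1,"offset":[0,0,-1.2],"angular":[0,0,0]},{"hand":0.1,"offset":[0,0,-1.2],"angular":[0,0,0]},{"hand":0.1,"offset":[0,0,-1.2],"angular":[0,0,0]}]'

```text
time: 37.3
tool_pos: [0.6242, -0.2097, 0.0911]
tcp_rot: [3.122, -0.347, 0.002]
wrist_force: [-2.5, 0.8, 3.9]
width: 0.224
```

Request:
drive_tool --deltas '[{"hand":0.1,"offset":[0,0,-0.05],"angular":[0,0,0]},{"hand":0.1,"offset":[0,0,-0.1],"angular":[0,0,0]},{"hand":0.1,"offset":[0,0,-0.1],"angular":[0,0,0]}]'

```text
time: 37.67
tool_pos: [0.6245, -0.2097, 0.0911]
tcp_rot: [3.122, -0.347, 0.002]
wrist_force: [-3.6, 0.5, 9.9]
width: 0.228
```

Request:
drive_tool --deltas '[{"hand":0.3,"offset":[0,0,0.05],"angular":[0,0,0]},{"hand":0.45,"offset":[0,0,0.05],"angular":[0,0,0]},{"hand":0.45,"offset":[0,0,0.05],"angular":[0,0,0]},{"hand":0.45,"offset":[0,0,2],"angular":[0,0,0]},{"hand":0.45,"offset":[0,0,6],"angular":[0,0,0]},{"hand":0.45,"offset":[0,3,10],"angular":[0,0,0]},{"hand":0.5,"offset":[-2,9,10],"angular":[0,0,0]},{"hand":0.6,"offset":[-4,15,10],"angular":[0,0,0]}]'

```text
time: 38.67
tool_pos: [0.585, -0.0599, 0.1918]
tcp_rot: [-3.122, 0.35, -0.007]
wrist_force: [0.1, 0.8, 0.4]
width: 0.6
```

Request:
drive_tool --deltas '[{"hand":0.6,"offset":[-2,6,0],"angular":[0,0,0]},{"hand":0.6,"offset":[-4,12,0],"angular":[0,0,0]},{"hand":0.6,"offset":[-6,18,0],"angular":[0,0,0]},{"hand":0.6,"offset":[-8,24,0],"angular":[0,0,0]},{"hand":0.6,"offset":[-10,30,0],"angular":[0,0,0]},{"hand":0.6,"offset":[-10,34,0],"angular":[0,0,0]},{"hand":0.6,"offset":[-10,34,0],"angular":[0,0,0]},{"hand":0.6,"offset":[-10,34,0],"angular":[0,0,0]}]'

```text
time: 39.67
tool_pos: [0.4845, 0.2791, 0.1899]
tcp_rot: [3.122, -0.346, 0.001]
wrist_force: [0.8, -0.3, -0.2]
width: 0.599
```

```bash
python3 look.py pics/x.png
python3 - <<'E'
from h import *
c=bot.read_camera("top")["frame"];t=bot.read_camera("side")["frame"]
a=cv2.resize(c[140:270,330:500],(600,459),interpolation=2);b=cv2.resize(t[60:220,240:430],(545,459),interpolation=2)
cv2.imwrite("pics/p6.png",cv2.resize(np.hstack([a,b]),None,fx=.69,fy=.69))
E
```

```text
[0.4846 0.2782 0.1895] 0.6040484523134905
hole 393.50146484375 226.02244567871094 (33.211578369140625, 33.78966522216797) centre [ 0.454  -0.1575]
hole 407.572998046875 172.19239807128906 (32.590389251708984, 33.35036087036133) centre [ 0.6257 -0.2084]
```

View pics/p6.png

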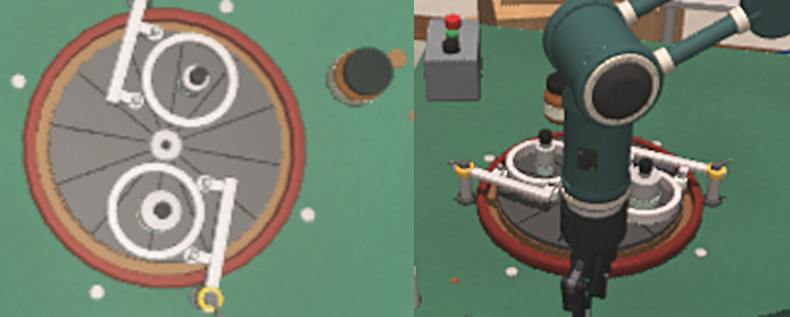

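```bash
python3 -c "
from workcell import bot
print(bot.finish_job())"
```

```text
the job is handed in; nothing more can be done
None
```

The lapping machine is loaded and the job was handed in at about 40 s of the 128 s allowed. No verdict was reported.

- **Loose ring:** it lies flat in the empty yoke, with its centre measured at (0.454, −0.1575). That is within about 1 mm of my estimate of the seat.
- **Used ring:** it measured (0.6257, −0.2084) at the end against (0.626, −0.2085) at the start, so it did not move measurably.
- **Blanks:** they measured about 2–3 mm from their ring centres. Each was lowered until the wrist force showed contact before I let go.
- **Weights:** they were released about 1 mm from where I put their blanks, going by the gripper position, and stood upright on them in the last pictures. I did not measure their final positions separately.
- **Release:** everything was let go and the arm was withdrawn.
- **Bystanders:** the arm was kept clear of the bottle, jar and brush. I saw the jar standing in place in the last picture, but did not re-measure any of the three at the end.

**Departure from plan:** my first ring grasp was 8–9 mm too high and about 10 mm off in y, because a move had stopped short of its target. Closing the jaws on the wall slid the ring a little on the mat, so I reopened, lowered and gripped again.

No check failed or disagreed by more than about 3 mm.

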